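# Putting the pottery class's work away by stage

## Robot

A 6-joint arm with a two-finger parallel gripper is mounted at the origin on the work surface. World frame = base frame: x ahead of the robot, y to its left, z up, the work surface at z = 0. Lengths are in m, angles in rad, forces in N, time in s.
With the tool pointing down it reaches from about 0.35 to 0.775 m from the base axis. Payload 5.5 kg.
Tool frame: the origin (TCP) lies midway between the tips of the shut fingers; the grasp point (between the pads) lies 19 mm behind it (env.hold_point_z is the distance from the TCP to the grasp point, in m); z points along the fingers, y is the line along which they close (so a half turn about z gives the same grasp; the last joint's range is limited). The gripper opens to 85 mm and grips with 20 to 120 N. Pads are 22 mm wide; open, the fingers measure 114 mm over their backs; the gripper's body (76 mm by 85 mm) begins 54 mm behind the grasp point. The pads swing forward as they close: fully open they stand 13 mm farther back than shut.
Start: joints at [1.096, 0.313, 0.046, 1.304, 0, 1.431], TCP at [0.189, 0.543, 0.231] pointing down, gripper open.
Joint ranges: [-2.76, 2.76], [-0.86, 1.69], [-1.03, 1.26], [-2.2, 2.34], [-1.47, 1.5], [-3.14, 3.14]. Speed limits (rad/s): [2.57, 2.57, 3.14, 3.14, 3.14, 3.14].

## Interface

Orientations are given as a unit quaternion [w, x, y, z].
In Python, from workcell import env, read_camera gives the robot as it stands. The module is installed in compiled form; this text tells all that it offers.
- The arm moves only by the tool carry_out, never from a script. Its argument "moves" is a list of rows, each an object of numbers: "tx", "ty", "tz": the shift along the world's x, y, z in cm; "wx", "wy", "wz": the turn, a rotation vector about the world's x, y, z in rad; "claw": the closure, from -1 (fully open) to 1 (shut). A call has 1 to 8 rows; each row shifts and turns the commanded pose from where the row before left it; what a row does not reach is not made up. A row lasts 1/8 s, in which the tool goes at most 62.5 mm and 10.7 degrees, less where a joint would pass 70% of its speed; a pose out of reach is approached as far as the arm can. A call is refused whole if a number of a shift passes 6.25 or a number of a turn 0.188, either way. A call with a gripper value outside its range is refused whole. The fingers move at their own pace and stop on an object; "newtons" is the grip in N (left out, the last holds). Time passes only in rows, so rows that do not move let the fingers close. It gives the time, the measured TCP pose, the force, the opening and the grip force at its end, in the units of the state.
- env.get_state(): the state, without advancing time (a new reading comes with each control period).
- read_camera(name): name is "scene" or "top" or "wrist"; returns a dict with "image" (384x512x3 uint8, blue, green, red), "z_map" (384x512 float32, m along the optical axis (not along the pixel's ray), 0 where there is no reading), "fx", "fy", "cx", "cy" (pixels), "camera_from_world" (4x4, takes a point from world to camera coordinates); the wrist camera has in their place "hand_eye" (4x4, takes a point from camera to tool coordinates, whose origin is the TCP and whose axes are the flange's). Camera axes: x right, y down, z forward; pixel columns grow to the right and rows downward; lengths in m; the calibration is good to about 2 mm. A picture is of the moment at which its call begins: read the wrist's pose just before it.
- env.hand_in(): hands the job in; it is judged then, once.
The state is a dict: "clock": time; "joint_pos": joint angles; "qvel": joint speeds; "tau": joint torques, N m; "tcp_pos": TCP position; "orientation": TCP orientation; "wrist_force": force on the tool from outside, world axes, zero at the start; "ft_torque": the same for the moment, N m; "finger_gap": finger opening in m; "grip_force": force on a finger pad.
Only numpy, scipy, OpenCV 4.12 (cv2) and the standard library are available. Lean on these libraries where they do the work, as an engineer would, in place of code of your own. Each camera call takes 0.05 s, during which the arm holds its last target. There are 200 camera calls.

## Task

Class is over, so put the pieces away by their stage. First the dark grey bird, which is still damp: open the hinged blue lid of the damp box, stand the bird upright on the plaster inside, and close the lid fully again before you put anything else away. Then stand the two chalk-white, bone-dry pieces (the white bird and the white pinch pot) upright on the buff kiln shelf, well on it and not touching each other, and stand the finished teal pot upright in the middle of the wicker basket; set every piece down gently instead of dropping it, and leave the terracotta bird where it is.

Things in the scene. Friction and masses are not known exactly. Their poses are not given: they have to be found in the camera images.
- damp_bird: a solid clay bird whistle in dark grey, still damp clay: goes into the damp box; 88 mm from tail tip to beak tip along its x (head at +x), body 65 mm, 48 mm wide in y across its flanks (widest 26 mm above its underside, parallel over the middle 22 mm of its length), 62 mm tall at the head, about 110 g; origin at the centre of its flat underside, z up
- white_bird: a solid clay bird whistle in chalk-white, bone-dry clay: goes onto the kiln shelf; 88 mm from tail tip to beak tip along its x (head at +x), body 65 mm, 48 mm wide in y across its flanks (widest 26 mm above its underside, parallel over the middle 22 mm of its length), 62 mm tall at the head, about 90 g; origin at the centre of its flat underside, z up
- white_pot: a round open pinch pot, chalk-white and bone-dry: goes onto the kiln shelf; 56 mm across at its widest (18 to 30 mm above its underside), 42 mm tall, wall 6 mm, foot 40 mm across, about 80 g; origin at the centre of its underside, z up
- teal_pot: a round open pinch pot, glossy teal glazed and fired, finished: goes into the basket; 56 mm across at its widest (18 to 30 mm above its underside), 42 mm tall, wall 6 mm, foot 40 mm across, about 90 g; origin at the centre of its underside, z up
- terracotta_bird: a solid clay bird whistle in orange-brown terracotta, stays where it is; 88 mm from tail tip to beak tip along its x (head at +x), body 65 mm, 48 mm wide in y across its flanks (widest 26 mm above its underside, parallel over the middle 22 mm of its length), 62 mm tall at the head, about 90 g; origin at the centre of its flat underside, z up
- damp_box: fixed pale grey plastic box with a blue lid, outside 130 mm (x) by 200 mm (y), rim 90 mm above the table, walls 4 mm; in it a white plaster slab, top 20 mm above the table, clear floor 122 by 192 mm. Origin at the centre of its underside; front = -x, about towards the robot. The lid's hinge line runs along y at x = +65 mm, 90 mm above the table; shut, the lid's underside is at 90 mm
- lid (a joint): opening angle of the damp box's lid: 0 shut (as it starts), 1.57 upright, 1.85 fully open. Its hinge is a little stiff: about 2 N at the tab moves it; let go above 0.8 it stays where it is left, below about 0.7 it sinks shut by its own weight
- lid_tab (a point): point in the middle of the lid's blue pull tab, which juts 42 mm from the lid's front edge: 30 mm wide along the box's y, 12 mm thick. The point is 153 mm from the hinge line, shut 4 mm above the hinge's height and 23 mm in front of the box's front wall; it swings up and back as the lid opens. Pinched across its 30 mm width, the tab can turn between the finger pads
- kiln_shelf: the kiln shelf: a fixed flat buff slab 160 mm (x) by 240 mm (y), its top 18 mm above the table; origin at the centre of its underside
- basket: the wicker basket: fixed, round, 200 mm across at the rim, 50 mm tall, flat floor 130 mm across, 6 mm above the table; origin at the centre of its underside

How it is judged:
By the outcome, as a careful person would: the job done as asked, in the order asked, and still so for the second after the job is handed in, with the robot touching nothing.
It also fails if it takes over 134 s, if anything falls off the work surface, if the arm or the gripper's body presses on something with over 40 N, if the wrist force passes 120 N, or if a joint passes its speed limit or range.

## Working session

There is one attempt and no reset: what is moved stays moved. The work goes in short steps, Python scripts to look and compute and a tool call to move; the robot and the scene stay as the last step left them, time stands still between calls to the robot, and variables do not carry over. Pictures are saved under pics/ and viewed, at most 14 in all, crops included, and the job is handed in when it is done.

Besides the shell and the picture viewer there is one more tool, called after "Call:" as name([rows], argument=value, ...), one row to a line, values as JSON. carry_out: Moves the arm, as the interface text tells. Its arguments: {"type":"object","properties":{"moves":{"type":"array","items":{"type":"object","properties":{"tx":{"type":"number"},"ty":{"type":"number"},"tz":{"type":"number"},"wx":{"type":"number"},"wy":{"type":"number"},"wz":{"type":"number"},"claw":{"type":"number"}}}},"newtons":{"type":"number"}},"required":["moves"]}

```bash
mkdir -p pics; ls
python3 - <<'E'
from workcell import env, read_camera
import cv2,numpy as np,pickle
print(env.get_state(), env.hold_point_z)
for n in ["scene","top"]:
    c=read_camera(n); pickle.dump(c,open(f"pics/{n}0.pkl","wb")); cv2.imwrite(f"pics/{n}0.png",c["image"])
    print(n,c["fx"],c["cx"],c["cy"],np.round(c["camera_from_world"],3))
E
```

```text
pics
{'clock': 0.0, 'joint_pos': array([ 1.09643063e+00,  3.14002702e-01,  4.49827489e-02,  1.30355477e+00,
       -1.06100452e-05,  1.43119467e+00]), 'qvel': array([ 0.0003981 ,  0.00156777,  0.00012258, -0.00211483, -0.0001914 ,
        0.00075306]), 'tau': array([-2.13998130e-03, -4.80625141e+01,  2.98534155e+01,  1.92982651e-02,
        8.57048661e-06, -1.22546572e-05]), 'tcp_pos': array([0.1887012 , 0.5426359 , 0.23040907]), 'orientation': array([-2.63644614e-04,  1.66601460e-01,  9.86023916e-01, -8.49229238e-04]), 'wrist_force': array([0.47962511, 0.08898634, 0.90939822]), 'ft_torque': array([-0.0065844 ,  0.0196613 , -0.04144045]), 'grip_force': 0.0, 'finger_gap': 0.08576684233766078} 0.0187
scene 397.3639879965404 256.942988522044 190.73783899294423 [[-0.838  0.546 -0.015  0.419]
 [ 0.403  0.6   -0.691 -0.142]
 [-0.368 -0.584 -0.723  1.355]
 [ 0.     0.     0.     1.   ]]
top 358.721739554998 254.82065796464968 190.87917214436825 [[-0.009 -1.    -0.025  0.013]
 [-0.99   0.013 -0.143  0.525]
 [ 0.143  0.024 -0.989  0.877]
 [ 0.     0.     0.     1.   ]]
```

View pics/scene0.png

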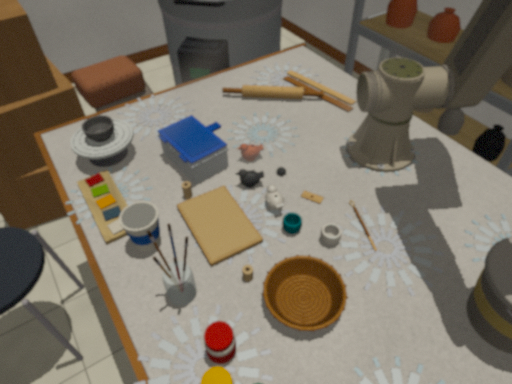

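View pics/top0.png

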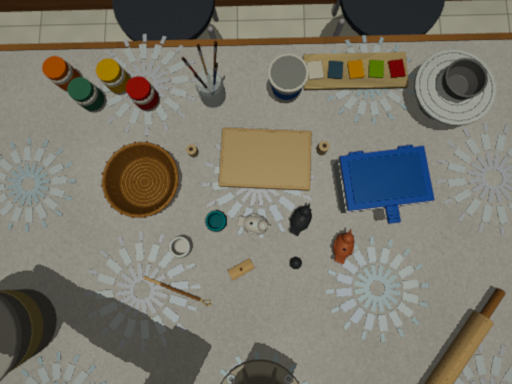

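The top view shows the box at (387,180) with its tab at (393,213), the dark bird at (301,218), the white bird at (256,223), the teal pot at (216,221) and the white pot at (180,246). The basket is at (141,179), the shelf at (266,158) and the terracotta bird at (344,246). Next I'll measure them.

```bash
cat > h.py <<'E'
import numpy as np,cv2,pickle
def cloud(c,T=None):
    z=c["z_map"];v,u=np.indices(z.shape)
    P=np.stack([(u-c["cx"])/c["fx"]*z,(v-c["cy"])/c["fy"]*z,z,np.ones_like(z)],-1)
    T=np.linalg.inv(c["camera_from_world"]) if T is None else T
    W=(P@T.T)[...,:3]; W[z==0]=np.nan
    return W
E
python3 - <<'E'
from h import *
for n in ["top","scene"]:
    c=pickle.load(open(f"pics/{n}0.pkl","rb"));W=cloud(c)
    if n=="top":
        T=W
        tab=W[225:235,210:230].reshape(-1,3); print("table z",np.nanmedian(W[190:210,225:240,2]),np.nanmedian(W[300:320,250:300,2]))
        for k,(u,v,r) in dict(damp=(301,218,16),white=(256,223,18),teal=(216,221,15),wpot=(180,246,15),terra=(344,246,18),basket=(141,179,45)).items():
            S=W[v-r:v+r,u-r:u+r].reshape(-1,3);S=S[S[:,2]>(0.012 if k!="basket" else .04)]
            (cx,cy),d,a=cv2.minAreaRect((S[:,:2]*1000).astype(np.float32)); 
            top=S[S[:,2]>S[:,2].max()-.01]
            print(k,len(S),"rect",np.round([cx,cy,*d,a],1),"mean",S.mean(0).round(4),"hi",top.mean(0).round(4),S[:,2].max().round(4))
        def fit(m,k):
            m=cv2.morphologyEx(m.astype(np.uint8),cv2.MORPH_OPEN,np.ones((3,3)));S=W[m>0];S=S[~np.isnan(S[:,2])]
            print(k,len(S),np.round(cv2.minAreaRect((S[:,:2]*1000).astype(np.float32))[0:3][0],1),np.round(cv2.minAreaRect((S[:,:2]*1000).astype(np.float32))[1],1),cv2.minAreaRect((S[:,:2]*1000).astype(np.float32))[2],np.median(S[:,2]))
        u=np.arange(512)[None];v=np.arange(384)[:,None]
        fit((W[...,2]>.012)&(W[...,2]<.026)&(u>215)&(u<316)&(v>122)&(v<195),"shelf")
        fit((W[...,2]>.08)&(W[...,2]<.12)&(u>330)&(u<440)&(v>140)&(v<204),"lid")
        fit((W[...,2]>.08)&(W[...,2]<.12)&(u>380)&(u<404)&(v>208)&(v<228),"tab")
    for k,(uu,vv,r) in (dict(damp=(301,218,20),white=(256,223,20)) if n=="top" else dict(damp=(250,178,20),white=(275,200,20))).items():pass
c=pickle.load(open("pics/top0.pkl","rb"))
a=cv2.resize(c["image"][195:275,160:370],None,fx=3.8,fy=3.8,interpolation=cv2.INTER_CUBIC)
s=pickle.load(open("pics/scene0.pkl","rb"))
b=cv2.resize(s["image"][130:220,150:360],None,fx=3.8,fy=3.8*.8,interpolation=cv2.INTER_CUBIC)
cv2.imwrite("pics/crop1.png",np.vstack([a,b])[:600])
E
```

```text
table z 0.001754487127204496 0.0014709645289557871
damp 491 rect [ 454.4 -106.4   55.    75.5   87.1] mean [ 0.4526 -0.1051  0.0471] hi [ 0.4721 -0.1171  0.0602] 0.0666
white 480 rect [443.8   8.6  82.7  50.1  89.1] mean [0.4425 0.011  0.0474] hi [ 0.4386 -0.0104  0.0602] 0.0654
teal 229 rect [451.4 107.1  53.1  51.8   1.1] mean [0.4516 0.108  0.0356] hi [0.4509 0.1078 0.043 ] 0.0478
wpot 260 rect [388.  196.4  52.4  52.7  47. ] mean [0.3877 0.1973 0.0351] hi [0.388  0.1972 0.0433] 0.0489
terra 525 rect [ 386.9 -211.7   49.1   87.9   70.3] mean [ 0.3846 -0.208   0.047 ] hi [ 0.4059 -0.2187  0.0603] 0.066
basket 1182 rect [559.8 301.3 198.  197.3  89.1] mean [0.5613 0.308  0.0475] hi [0.5594 0.3039 0.0485] 0.0542
shelf 5368 [617.3 -19.4] [239.9 160.7] 86.69117736816406 0.01976444707651559
lid 4768 [ 550.1 -305. ] [143.4 205.1] 5.813443660736084 0.10051126866260263
tab 192 [ 455.  -315.8] [31.9 31.1] 2.892595052719116 0.10137005092738027
```

View pics/crop1.png

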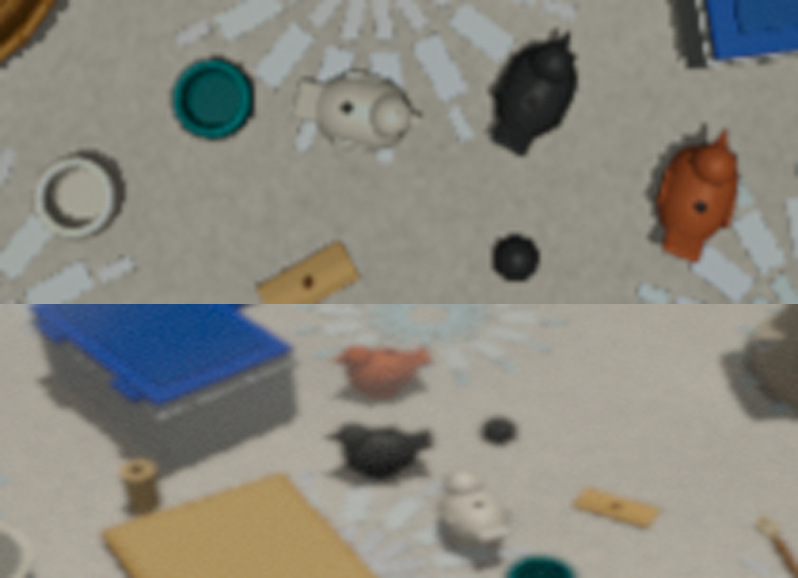

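The crop shows the dark bird's tail at crop (512,145) and beak at (565,38), so it heads about -27°. The white bird's tail is at (302,95) and beak at (418,113), so it heads about -99°. Next I'll refine the bird axes and the box frame.

Run:
```python
from h import *
c=pickle.load(open("pics/top0.pkl","rb"));W=cloud(c)
s=pickle.load(open("pics/scene0.pkl","rb"));V=cloud(s)
for k,ctr,yaw in [("damp",(.4545,-.106),-27),("white",(.443,.009),-98.7),("terra",(.386,-.21),-20)]:
    for nm,A in (("top",W),("scene",V)):
        S=A.reshape(-1,3);S=S[(np.hypot(S[:,0]-ctr[0],S[:,1]-ctr[1])<.056)&(S[:,2]>.014)]
        xy=S[:,:2]-S[:,:2].mean(0);w,v=np.linalg.eigh(xy.T@xy);d=v[:,1]
        r=np.radians(yaw)
        if d@[np.cos(r),np.sin(r)]<0:d=-d
        n=np.array([-d[1],d[0]]);a=xy@d;b=xy@n
        prof=[(int(t*1000),round(1000*np.ptp(b[abs(a-t)<.005]),0),round(1000*(b[abs(a-t)<.005].max()+b[abs(a-t)<.005].min())/2,1)) for t in np.arange(-.04,.041,.01) if (abs(a-t)<.005).sum()>2]
        print(k,nm,len(S),S.mean(0).round(4),"yaw",np.degrees(np.arctan2(d[1],d[0])).round(1),"ext",a.min().round(3),a.max().round(3),prof)
# lid edges
S=W.reshape(-1,3);S=S[(S[:,2]>.094)&(S[:,2]<.112)&(S[:,0]>.4)&(S[:,0]<.68)&(S[:,1]<-.15)&(S[:,1]>-.45)]
th=np.radians(6);R=np.array([[np.cos(th),np.sin(th)],[-np.sin(th),np.cos(th)]])
B=S[:,:2]@R.T
lid=B[B[:,0]>np.percentile(B[:,0],12)]
print("lid box-frame ranges", np.percentile(B,[0.3,2,5,50,98,99.7],axis=0).round(4))
h,e=np.histogram(B[:,0],bins=np.arange(.38,.66,.005))
print([(round(x,3),int(y)) for x,y in zip(e,h) if y])
f=B[(B[:,0]<.405)];print("tab y",f[:,1].min(),f[:,1].max(), "x min",B[:,0].min())
```

```text
damp top 498 [ 0.4521 -0.105   0.047 ] yaw -27.7 ext -0.04 0.045 [(-40, np.float64(24.0), np.float64(-0.2)), (-30, np.float64(25.0), np.float64(0.3)), (-19, np.float64(37.0), np.float64(-0.3)), (-9, np.float64(49.0), np.float64(-0.6)), (0, np.float64(49.0), np.float64(-0.8)), (10, np.float64(48.0), np.float64(-0.3)), (20, np.float64(46.0), np.float64(-0.3)), (30, np.float64(38.0), np.float64(0.1)), (40, np.float64(11.0), np.float64(-0.9))]
damp scene 329 [ 0.463  -0.1001  0.0412] yaw -25.8 ext -0.043 0.042 [(-40, np.float64(23.0), np.float64(-6.2)), (-30, np.float64(23.0), np.float64(-6.5)), (-19, np.float64(29.0), np.float64(-2.1)), (-9, np.float64(37.0), np.float64(-4.0)), (0, np.float64(42.0), np.float64(-4.8)), (10, np.float64(41.0), np.float64(-6.3)), (20, np.float64(29.0), np.float64(-2.8)), (30, np.float64(33.0), np.float64(-8.2)), (40, np.float64(5.0), np.float64(-10.5))]
white top 485 [0.4425 0.0114 0.0474] yaw -102.4 ext -0.041 0.045 [(-40, np.float64(24.0), np.float64(-0.4)), (-30, np.float64(26.0), np.float64(0.5)), (-19, np.float64(36.0), np.float64(0.5)), (-9, np.float6
[... 1971 characters left out ...]
oat64(0.46), 185), (np.float64(0.465), 186), (np.float64(0.47), 185), (np.float64(0.475), 174), (np.float64(0.48), 188), (np.float64(0.485), 183), (np.float64(0.49), 181), (np.float64(0.495), 179), (np.float64(0.5), 179), (np.float64(0.505), 187), (np.float64(0.51), 181), (np.float64(0.515), 177), (np.float64(0.52), 175), (np.float64(0.525), 180), (np.float64(0.53), 179), (np.float64(0.535), 178), (np.float64(0.54), 176), (np.float64(0.545), 176), (np.float64(0.55), 178), (np.float64(0.555), 176), (np.float64(0.56), 160), (np.float64(0.565), 177), (np.float64(0.57), 176), (np.float64(0.575), 99), (np.float64(0.58), 13)]
tab y -0.3763659254211822 -0.35328205853278405 x min 0.40325611441283626
```

Call:
carry_out([
  {"tx": 2.9, "ty": -5.5, "claw": -1},
  {"tx": 2.9, "ty": -5.5},
  {"tx": 2.9, "ty": -5.5},
  {"tx": 2.9, "ty": -5.5},
  {"tx": 2.9, "ty": -5.5},
  {"tx": 2.9, "ty": -5.5},
  {"tx": 2.9, "ty": -5.5},
  {"tx": 2.9, "ty": -5.5},
], newtons=25)

```text
invalid input at $.moves[0]: expected keys tx, ty, tz, wx, wy, wz, claw
```

Call:
carry_out([
  {"tx": 0.4, "ty": -5.2, "tz": -0.5, "wz": 0.055},
  {"tx": 0.4, "ty": -5.2, "tz": -0.5, "wz": 0.055},
  {"tx": 0.4, "ty": -5.2, "tz": -1, "wz": 0.055},
  {"tx": 0.4, "ty": -5.2, "tz": -1, "wz": 0.055},
  {"tx": 0.4, "ty": -5.2, "tz": -2, "wz": 0.055},
  {"tx": 0.4, "ty": -5.2, "tz": -2, "wz": 0.055},
  {"tx": 0.4, "ty": -5.2, "tz": -2, "wz": 0.055},
  {"tx": 0.4, "ty": -5.2, "tz": -1, "wz": 0.055},
])

```text
invalid input at $.moves[0]: expected keys tx, ty, tz, wx, wy, wz, claw
```

Call:
carry_out([
  {"tx": 2.9, "ty": -5.5, "tz": 0, "wx": 0, "wy": 0, "wz": 0, "claw": -1},
  {"tx": 2.9, "ty": -5.5, "tz": 0, "wx": 0, "wy": 0, "wz": 0, "claw": -1},
  {"tx": 2.9, "ty": -5.5, "tz": 0, "wx": 0, "wy": 0, "wz": 0, "claw": -1},
  {"tx": 2.9, "ty": -5.5, "tz": 0, "wx": 0, "wy": 0, "wz": 0, "claw": -1},
  {"tx": 2.9, "ty": -5.5, "tz": 0, "wx": 0, "wy": 0, "wz": 0, "claw": -1},
  {"tx": 2.9, "ty": -5.5, "tz": 0, "wx": 0, "wy": 0, "wz": 0, "claw": -1},
  {"tx": 2.9, "ty": -5.5, "tz": 0, "wx": 0, "wy": 0, "wz": 0, "claw": -1},
  {"tx": 2.9, "ty": -5.5, "tz": 0, "wx": 0, "wy": 0, "wz": 0, "claw": -1},
], newtons=25)

```text
clock: 1.1
tcp_pos: [0.4214, 0.1012, 0.2312]
orientation: [0.0, 0.167, 0.986, 0.0]
wrist_force: [1.0, 0.5, -0.4]
finger_gap: 0.0854
grip_force: 0.0
```

Call:
carry_out([
  {"tx": 0.4, "ty": -5.2, "tz": -0.5, "wx": 0, "wy": 0, "wz": 0.055, "claw": -1},
  {"tx": 0.4, "ty": -5.2, "tz": -0.5, "wx": 0, "wy": 0, "wz": 0.055, "claw": -1},
  {"tx": 0.4, "ty": -5.2, "tz": -1, "wx": 0, "wy": 0, "wz": 0.055, "claw": -1},
  {"tx": 0.4, "ty": -5.2, "tz": -1, "wx": 0, "wy": 0, "wz": 0.055, "claw": -1},
  {"tx": 0.4, "ty": -5.2, "tz": -2, "wx": 0, "wy": 0, "wz": 0.055, "claw": -1},
  {"tx": 0.4, "ty": -5.2, "tz": -2, "wx": 0, "wy": 0, "wz": 0.055, "claw": -1},
  {"tx": 0.4, "ty": -5.2, "tz": -2, "wx": 0, "wy": 0, "wz": 0.055, "claw": -1},
  {"tx": 0.4, "ty": -5.2, "tz": -1, "wx": 0, "wy": 0, "wz": 0.055, "claw": -1},
])

```text
clock: 2.1
tcp_pos: [0.4521, -0.314, 0.1297]
orientation: [-0.001, -0.053, 0.999, 0.001]
wrist_force: [0.4, 0.1, 0.1]
finger_gap: 0.0855
grip_force: 0.0
```

Call:
carry_out([
  {"tx": 0.1, "ty": -0.2, "tz": -2, "wx": 0, "wy": 0, "wz": 0, "claw": -1},
  {"tx": 0, "ty": 0, "tz": -2, "wx": 0, "wy": 0, "wz": 0, "claw": -1},
  {"tx": 0, "ty": 0, "tz": -1.7, "wx": 0, "wy": 0, "wz": 0, "claw": -1},
  {"tx": 0, "ty": 0, "tz": 0, "wx": 0, "wy": 0, "wz": 0, "claw": 1},
  {"tx": 0, "ty": 0, "tz": 0, "wx": 0, "wy": 0, "wz": 0, "claw": 1},
  {"tx": 0, "ty": 0, "tz": 0, "wx": 0, "wy": 0, "wz": 0, "claw": 1},
  {"tx": 0, "ty": 0, "tz": 0, "wx": 0, "wy": 0, "wz": 0, "claw": 1},
  {"tx": 0, "ty": 0, "tz": 0, "wx": 0, "wy": 0, "wz": 0, "claw": 1},
], newtons=30)

```text
clock: 3.1
tcp_pos: [0.4548, -0.3181, 0.076]
orientation: [0.001, -0.052, 0.999, -0.003]
wrist_force: [-1.6, -6.7, 0.3]
finger_gap: 0.0293
grip_force: 35.8
```

Run:
```python
import numpy as np
r=.159;th=np.radians(6)
a=np.arange(0,1.71,.1)
x=-r*np.cos(a);z=r*np.sin(a)+.004*np.cos(a)
for d in zip(a[1:].round(1),(100*np.diff(x)*np.cos(th)).round(2),(100*np.diff(x)*np.sin(th)).round(2),(100*np.diff(z)).round(2)):print(*d)
```

```text
0.1 0.08 0.01 1.59
0.2 0.24 0.02 1.57
0.3 0.39 0.04 1.53
0.4 0.54 0.06 1.48
0.5 0.69 0.07 1.41
0.6 0.83 0.09 1.33
0.7 0.96 0.1 1.24
0.8 1.08 0.11 1.14
0.9 1.19 0.12 1.02
1.0 1.29 0.14 0.89
1.1 1.37 0.14 0.76
1.2 1.44 0.15 0.61
1.3 1.5 0.16 0.46
1.4 1.54 0.16 0.31
1.5 1.57 0.16 0.15
1.6 1.58 0.17 -0.01
1.7 1.58 0.17 -0.17
```

Call:
carry_out([
  {"tx": 0.08, "ty": -0.2, "tz": 1.6, "wx": 0, "wy": 0, "wz": 0, "claw": 1},
  {"tx": 0.24, "ty": 0, "tz": 1.55, "wx": 0, "wy": 0, "wz": 0, "claw": 1},
  {"tx": 0.4, "ty": 0.05, "tz": 1.55, "wx": 0, "wy": 0, "wz": 0, "claw": 1},
  {"tx": 0.55, "ty": 0.05, "tz": 1.5, "wx": 0, "wy": 0, "wz": 0, "claw": 1},
  {"tx": 0.7, "ty": 0.07, "tz": 1.4, "wx": 0, "wy": 0, "wz": 0, "claw": 1},
  {"tx": 0.8, "ty": 0.09, "tz": 1.35, "wx": 0, "wy": 0, "wz": 0, "claw": 1},
  {"tx": 0.95, "ty": 0.1, "tz": 1.25, "wx": 0, "wy": 0, "wz": 0, "claw": 1},
  {"tx": 1.1, "ty": 0.1, "tz": 1.15, "wx": 0, "wy": 0, "wz": 0, "claw": 1},
])

```text
clock: 4.1
tcp_pos: [0.5025, -0.3127, 0.1881]
orientation: [-0.0, -0.053, 0.999, -0.001]
wrist_force: [3.6, -4.0, -9.1]
finger_gap: 0.0289
grip_force: 35.6
```

Call:
carry_out([
  {"tx": 1.2, "ty": 0.1, "tz": 1.0, "wx": 0, "wy": 0, "wz": 0, "claw": 1},
  {"tx": 1.3, "ty": 0.15, "tz": 0.9, "wx": 0, "wy": 0, "wz": 0, "claw": 1},
  {"tx": 1.35, "ty": 0.15, "tz": 0.75, "wx": 0, "wy": 0, "wz": 0, "claw": 1},
  {"tx": 1.45, "ty": 0.15, "tz": 0.6, "wx": 0, "wy": 0, "wz": 0, "claw": 1},
  {"tx": 1.5, "ty": 0.15, "tz": 0.45, "wx": 0, "wy": 0, "wz": 0, "claw": 1},
  {"tx": 1.55, "ty": 0.15, "tz": 0.3, "wx": 0, "wy": 0, "wz": 0, "claw": 1},
  {"tx": 1.55, "ty": 0.15, "tz": 0.15, "wx": 0, "wy": 0, "wz": 0, "claw": 1},
  {"tx": 1.6, "ty": 0.15, "tz": 0, "wx": 0, "wy": 0, "wz": 0, "claw": 1},
])

```text
clock: 5.1
tcp_pos: [0.6161, -0.3002, 0.2309]
orientation: [-0.001, -0.052, 0.999, -0.0]
wrist_force: [-3.1, 0.9, 2.3]
finger_gap: 0.0297
grip_force: 38.9
```

Call:
carry_out([
  {"tx": 1.6, "ty": 0.15, "tz": -0.1, "wx": 0, "wy": 0, "wz": 0, "claw": 1},
  {"tx": 0, "ty": 0, "tz": 0, "wx": 0, "wy": 0, "wz": 0, "claw": 1},
  {"tx": 0, "ty": 0, "tz": 0, "wx": 0, "wy": 0, "wz": 0, "claw": -1},
  {"tx": 0, "ty": 0, "tz": 0, "wx": 0, "wy": 0, "wz": 0, "claw": -1},
  {"tx": 0, "ty": 0, "tz": 0, "wx": 0, "wy": 0, "wz": 0, "claw": -1},
  {"tx": 0, "ty": 0, "tz": 2, "wx": 0, "wy": 0, "wz": 0, "claw": -1},
  {"tx": 0, "ty": 0, "tz": 3, "wx": 0, "wy": 0, "wz": 0, "claw": -1},
  {"tx": 0, "ty": 0, "tz": 2, "wx": 0, "wy": 0, "wz": 0, "claw": -1},
])

```text
clock: 6.1
tcp_pos: [0.6331, -0.2996, 0.2999]
orientation: [0.001, -0.052, 0.999, -0.0]
wrist_force: [0.6, -1.8, 0.3]
finger_gap: 0.0854
grip_force: 0.0
```

Call:
carry_out([
  {"tx": -2.2, "ty": 2.4, "tz": 0, "wx": 0, "wy": 0, "wz": -0.074, "claw": -1},
  {"tx": -2.2, "ty": 2.4, "tz": -1, "wx": 0, "wy": 0, "wz": -0.074, "claw": -1},
  {"tx": -2.2, "ty": 2.4, "tz": -2, "wx": 0, "wy": 0, "wz": -0.074, "claw": -1},
  {"tx": -2.2, "ty": 2.4, "tz": -3, "wx": 0, "wy": 0, "wz": -0.074, "claw": -1},
  {"tx": -2.2, "ty": 2.4, "tz": -3, "wx": 0, "wy": 0, "wz": -0.074, "claw": -1},
  {"tx": -2.2, "ty": 2.4, "tz": -3, "wx": 0, "wy": 0, "wz": -0.074, "claw": -1},
  {"tx": -2.2, "ty": 2.4, "tz": -3, "wx": 0, "wy": 0, "wz": -0.074, "claw": -1},
  {"tx": -2.3, "ty": 2.5, "tz": -3, "wx": 0, "wy": 0, "wz": -0.074, "claw": -1},
])

```text
clock: 7.1
tcp_pos: [0.4554, -0.1058, 0.1177]
orientation: [0.001, 0.242, 0.97, -0.0]
wrist_force: [1.0, 0.1, 1.0]
finger_gap: 0.0855
grip_force: 0.0
```

Run:
```python
from h import *
from workcell import env, read_camera
s=env.get_state();print(s["tcp_pos"].round(4))
c=read_camera("scene");cv2.imwrite("pics/s2.png",c["image"]);W=cloud(c)
w=read_camera("wrist");cv2.imwrite("pics/w2.png",w["image"])
t=read_camera("top");T=cloud(t).reshape(-1,3)
S=T[(T[:,2]>.21)&(abs(T[:,0]-.62)<.07)&(abs(T[:,1]+.3)<.1)];print(len(S),S.mean(0) if len(S) else 0, S.max(0))
cv2.imwrite("pics/v2.png",np.hstack([cv2.resize(c["image"][90:260,130:330],(400,340)),cv2.resize(w["image"],(400,340))]))
```

```text
[ 0.4554 -0.1058  0.1177]
618 [ 0.62229586 -0.29684655  0.23026321] [ 0.63741337 -0.20100412  0.26752796]
```

View pics/v2.png

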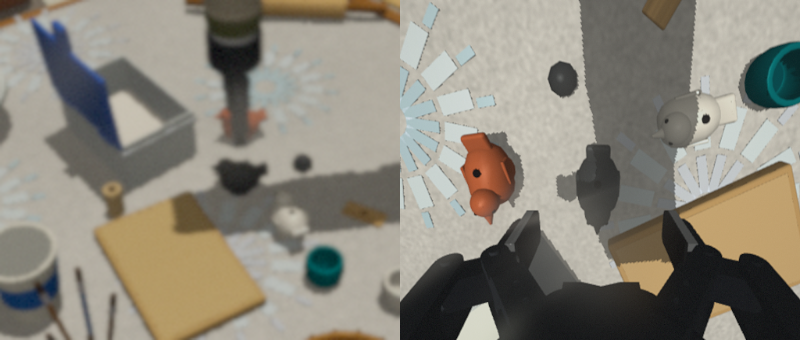

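The lid stays open, at about 1.65 rad. The dark bird is centred between the fingers and aligned with them (wrist half of the picture, around (600,185)). I'll grasp it.

Call:
carry_out([
  {"tx": 0, "ty": -0.05, "tz": -4, "wx": 0, "wy": 0, "wz": 0, "claw": -1},
  {"tx": 0, "ty": 0, "tz": -4, "wx": 0, "wy": 0, "wz": 0, "claw": -1},
  {"tx": 0, "ty": 0, "tz": -2, "wx": 0, "wy": 0, "wz": 0, "claw": -1},
  {"tx": 0, "ty": 0, "tz": -1, "wx": 0, "wy": 0, "wz": 0, "claw": -1},
  {"tx": 0, "ty": 0, "tz": 0, "wx": 0, "wy": 0, "wz": 0, "claw": 0},
  {"tx": 0, "ty": 0, "tz": 0, "wx": 0, "wy": 0, "wz": 0, "claw": 0.2},
  {"tx": 0, "ty": 0, "tz": 0, "wx": 0, "wy": 0, "wz": 0, "claw": 1},
  {"tx": 0, "ty": 0, "tz": 0, "wx": 0, "wy": 0, "wz": 0, "claw": 1},
], newtons=25)

```text
clock: 8.25
tcp_pos: [0.4574, -0.1075, 0.0097]
orientation: [0.001, 0.241, 0.971, -0.0]
wrist_force: [-1.0, -1.0, 5.7]
finger_gap: 0.0474
grip_force: 25.9
```

Call:
carry_out([
  {"tx": 0, "ty": 0, "tz": 0, "wx": 0, "wy": 0, "wz": 0, "claw": 1},
  {"tx": 0, "ty": 0, "tz": 1, "wx": 0, "wy": 0, "wz": 0, "claw": 1},
  {"tx": 0, "ty": 0, "tz": 2, "wx": 0, "wy": 0, "wz": 0, "claw": 1},
  {"tx": 0, "ty": 0, "tz": 3, "wx": 0, "wy": 0, "wz": 0, "claw": 1},
  {"tx": 0, "ty": 0, "tz": 4, "wx": 0, "wy": 0, "wz": 0, "claw": 1},
  {"tx": 0, "ty": 0, "tz": 4, "wx": 0, "wy": 0, "wz": 0, "claw": 1},
])

```text
clock: 9.0
tcp_pos: [0.4557, -0.1064, 0.15]
orientation: [-0.0, 0.241, 0.971, 0.0]
wrist_force: [-0.4, -1.1, -0.8]
finger_gap: 0.0471
grip_force: 26.2
```

Call:
carry_out([
  {"tx": 1.1, "ty": -2.5, "tz": 0, "wx": 0, "wy": 0, "wz": 0.074, "claw": 1},
  {"tx": 1.1, "ty": -2.5, "tz": 0, "wx": 0, "wy": 0, "wz": 0.074, "claw": 1},
  {"tx": 1.1, "ty": -2.5, "tz": 0, "wx": 0, "wy": 0, "wz": 0.074, "claw": 1},
  {"tx": 1.1, "ty": -2.5, "tz": 0, "wx": 0, "wy": 0, "wz": 0.074, "claw": 1},
  {"tx": 1.1, "ty": -2.5, "tz": 0, "wx": 0, "wy": 0, "wz": 0.074, "claw": 1},
  {"tx": 1.1, "ty": -2.5, "tz": 0, "wx": 0, "wy": 0, "wz": 0.074, "claw": 1},
  {"tx": 1.1, "ty": -2.5, "tz": 0, "wx": 0, "wy": 0, "wz": 0.074, "claw": 1},
  {"tx": 1.1, "ty": -2.5, "tz": 0, "wx": 0, "wy": 0, "wz": 0.072, "claw": 1},
])

```text
clock: 10.0
tcp_pos: [0.5443, -0.3072, 0.1487]
orientation: [-0.0, -0.053, 0.999, 0.0]
wrist_force: [0.6, -0.5, -1.0]
finger_gap: 0.0473
grip_force: 26.2
```

Run:
```python
from h import *
from workcell import env, read_camera
t=read_camera("top");T=cloud(t);w=read_camera("wrist")
cv2.imwrite("pics/v3.png",np.hstack([cv2.resize(t["image"][130:240,320:450],(400,338)),cv2.resize(w["image"],(400,338))]))
```

```text
(no output)
```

View pics/v3.png

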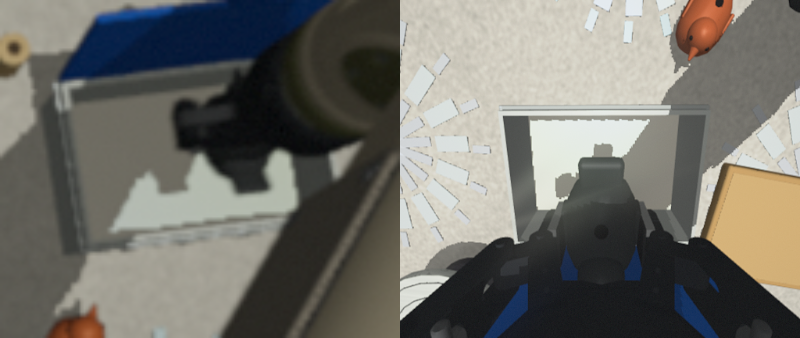

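The bird is held and centred over the open box, with its tail towards the front wall (wrist half, around (600,160)). I'll lower it.

Call:
carry_out([
  {"tx": 0, "ty": 0, "tz": -2.5, "wx": 0, "wy": 0, "wz": 0, "claw": 1},
  {"tx": 0, "ty": 0, "tz": -2.5, "wx": 0, "wy": 0, "wz": 0, "claw": 1},
  {"tx": 0, "ty": 0, "tz": -2.5, "wx": 0, "wy": 0, "wz": 0, "claw": 1},
  {"tx": 0, "ty": 0, "tz": -2, "wx": 0, "wy": 0, "wz": 0, "claw": 1},
  {"tx": 0, "ty": 0, "tz": -1, "wx": 0, "wy": 0, "wz": 0, "claw": 1},
  {"tx": 0, "ty": 0, "tz": -0.6, "wx": 0, "wy": 0, "wz": 0, "claw": 1},
  {"tx": 0, "ty": 0, "tz": -0.4, "wx": 0, "wy": 0, "wz": 0, "claw": 1},
  {"tx": 0, "ty": 0, "tz": -0.2, "wx": 0, "wy": 0, "wz": 0, "claw": 1},
])

```text
clock: 11.1
tcp_pos: [0.5445, -0.307, 0.0317]
orientation: [0.0, -0.052, 0.999, -0.0]
wrist_force: [-0.3, 0.3, -1.3]
finger_gap: 0.0471
grip_force: 26.2
```

Call:
carry_out([
  {"tx": 0, "ty": 0, "tz": -0.1, "wx": 0, "wy": 0, "wz": 0, "claw": 1},
  {"tx": 0, "ty": 0, "tz": -0.1, "wx": 0, "wy": 0, "wz": 0, "claw": 1},
  {"tx": 0, "ty": 0, "tz": 0, "wx": 0, "wy": 0, "wz": 0, "claw": 1},
])

```text
clock: 11.48
tcp_pos: [0.5443, -0.307, 0.0297]
orientation: [0.0, -0.052, 0.999, -0.0]
wrist_force: [-0.7, -0.8, 1.1]
finger_gap: 0.0471
grip_force: 26.4
```

Call:
carry_out([
  {"tx": 0, "ty": 0, "tz": -0.1, "wx": 0, "wy": 0, "wz": 0, "claw": 1},
  {"tx": 0, "ty": 0, "tz": 0, "wx": 0, "wy": 0, "wz": 0, "claw": 1},
])

```text
clock: 11.72
tcp_pos: [0.5443, -0.307, 0.0297]
orientation: [0.0, -0.052, 0.999, -0.0]
wrist_force: [-2.1, 1.3, 8.2]
finger_gap: 0.0475
grip_force: 26.9
```

Call:
carry_out([
  {"tx": 0, "ty": 0, "tz": 0, "wx": 0, "wy": 0, "wz": 0, "claw": 0},
  {"tx": 0, "ty": 0, "tz": 0, "wx": 0, "wy": 0, "wz": 0, "claw": -0.5},
  {"tx": 0, "ty": 0, "tz": 0, "wx": 0, "wy": 0, "wz": 0, "claw": -1},
  {"tx": 0, "ty": 0, "tz": 1, "wx": 0, "wy": 0, "wz": 0, "claw": -1},
  {"tx": 0, "ty": 0, "tz": 3, "wx": 0, "wy": 0, "wz": 0, "claw": -1},
  {"tx": 0, "ty": 0, "tz": 4, "wx": 0, "wy": 0, "wz": 0, "claw": -1},
  {"tx": 0, "ty": 0, "tz": 5, "wx": 0, "wy": 0, "wz": 0, "claw": -1},
  {"tx": 0, "ty": 0, "tz": 5, "wx": 0, "wy": 0, "wz": 0, "claw": -1},
])

```text
clock: 12.72
tcp_pos: [0.544, -0.3067, 0.2104]
orientation: [0.0, -0.052, 0.999, -0.0]
wrist_force: [0.5, 0.1, 0.2]
finger_gap: 0.0852
grip_force: 0.0
```

Call:
carry_out([
  {"tx": 0, "ty": 0, "tz": 5, "wx": 0, "wy": 0, "wz": 0, "claw": -1},
  {"tx": 0, "ty": 0, "tz": 4, "wx": 0, "wy": 0, "wz": 0, "claw": -1},
  {"tx": 0, "ty": 0, "tz": 1, "wx": 0, "wy": 0, "wz": 0, "claw": -1},
  {"tx": 3, "ty": 0.3, "tz": 0, "wx": 0, "wy": 0, "wz": 0, "claw": -1},
  {"tx": 3, "ty": 0.3, "tz": 0, "wx": 0, "wy": 0, "wz": 0, "claw": -1},
  {"tx": 3, "ty": 0.2, "tz": 0, "wx": 0, "wy": 0, "wz": 0, "claw": -1},
])

```text
clock: 13.48
tcp_pos: [0.6347, -0.2985, 0.3072]
orientation: [-0.001, -0.051, 0.999, 0.001]
wrist_force: [-0.1, -0.2, -0.5]
finger_gap: 0.0853
grip_force: 0.0
```

Run:
```python
from h import *
from workcell import env, read_camera
t=read_camera("scene");w=read_camera("wrist")
cv2.imwrite("pics/v4.png",np.hstack([cv2.resize(t["image"][90:210,130:270],(400,338)),cv2.resize(w["image"],(400,338))]))
```

```text
(no output)
```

View pics/v4.png

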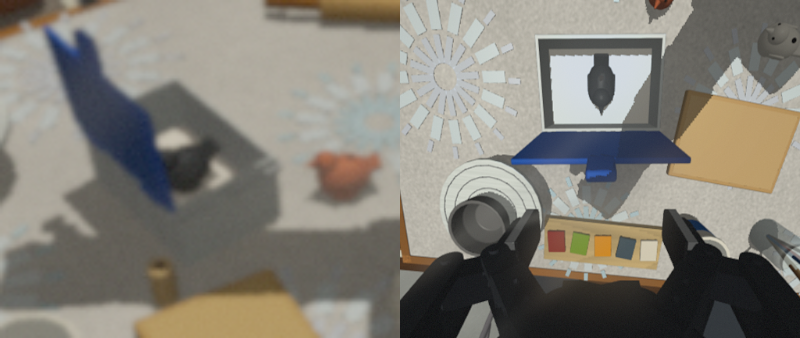

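The dark bird stands upright in the middle of the plaster (wrist half (600,85)). The open lid's tab at (600,170) is centred between the fingers. I'll regrip it and close the lid.

Call:
carry_out([
  {"tx": 0, "ty": 0, "tz": -2.5, "wx": 0, "wy": 0, "wz": 0, "claw": -1},
  {"tx": -0.1, "ty": -0.1, "tz": -2.5, "wx": 0, "wy": 0, "wz": 0, "claw": -1},
  {"tx": 0, "ty": 0, "tz": -2.6, "wx": 0, "wy": 0, "wz": 0, "claw": -1},
  {"tx": 0, "ty": 0, "tz": 0, "wx": 0, "wy": 0, "wz": 0, "claw": 1},
  {"tx": 0, "ty": 0, "tz": 0, "wx": 0, "wy": 0, "wz": 0, "claw": 1},
  {"tx": 0, "ty": 0, "tz": 0, "wx": 0, "wy": 0, "wz": 0, "claw": 1},
  {"tx": 0, "ty": 0, "tz": 0, "wx": 0, "wy": 0, "wz": 0, "claw": 1},
], newtons=30)

```text
clock: 14.45
tcp_pos: [0.6336, -0.2984, 0.2343]
orientation: [0.001, -0.052, 0.999, 0.001]
wrist_force: [-1.4, 5.3, 3.4]
finger_gap: 0.0294
grip_force: 32.2
```

Call:
carry_out([
  {"tx": -1.6, "ty": -0.1, "tz": 0.1, "wx": 0, "wy": 0, "wz": 0, "claw": 1},
  {"tx": -1.6, "ty": -0.15, "tz": 0, "wx": 0, "wy": 0, "wz": 0, "claw": 1},
  {"tx": -1.55, "ty": -0.15, "tz": -0.15, "wx": 0, "wy": 0, "wz": 0, "claw": 1},
  {"tx": -1.55, "ty": -0.15, "tz": -0.3, "wx": 0, "wy": 0, "wz": 0, "claw": 1},
  {"tx": -1.5, "ty": -0.15, "tz": -0.45, "wx": 0, "wy": 0, "wz": 0, "claw": 1},
  {"tx": -1.45, "ty": -0.15, "tz": -0.6, "wx": 0, "wy": 0, "wz": 0, "claw": 1},
  {"tx": -1.35, "ty": -0.15, "tz": -0.75, "wx": 0, "wy": 0, "wz": 0, "claw": 1},
  {"tx": -1.3, "ty": -0.15, "tz": -0.9, "wx": 0, "wy": 0, "wz": 0, "claw": 1},
])

```text
clock: 15.45
tcp_pos: [0.5151, -0.3115, 0.2038]
orientation: [0.002, -0.052, 0.999, -0.001]
wrist_force: [1.7, 0.8, 1.8]
finger_gap: 0.0294
grip_force: 31.1
```

Call:
carry_out([
  {"tx": -1.15, "ty": -0.1, "tz": -1.15, "wx": 0, "wy": 0, "wz": 0, "claw": 1},
  {"tx": -1.05, "ty": -0.1, "tz": -1.2, "wx": 0, "wy": 0, "wz": 0, "claw": 1},
  {"tx": -0.95, "ty": -0.1, "tz": -1.3, "wx": 0, "wy": 0, "wz": 0, "claw": 1},
  {"tx": -0.8, "ty": -0.1, "tz": -1.4, "wx": 0, "wy": 0, "wz": 0, "claw": 1},
  {"tx": -0.7, "ty": -0.1, "tz": -1.45, "wx": 0, "wy": 0, "wz": 0, "claw": 1},
  {"tx": -0.55, "ty": -0.05, "tz": -1.5, "wx": 0, "wy": 0, "wz": 0, "claw": 1},
  {"tx": -0.4, "ty": -0.05, "tz": -1.55, "wx": 0, "wy": 0, "wz": 0, "claw": 1},
  {"tx": -0.25, "ty": 0, "tz": -1.5, "wx": 0, "wy": 0, "wz": 0, "claw": 1},
])

```text
clock: 16.45
tcp_pos: [0.455, -0.3181, 0.0921]
orientation: [-0.0, -0.051, 0.999, -0.001]
wrist_force: [-3.7, -0.7, 1.8]
finger_gap: 0.0293
grip_force: 30.6
```

Call:
carry_out([
  {"tx": -0.1, "ty": 0, "tz": -0.8, "wx": 0, "wy": 0, "wz": 0, "claw": 1},
  {"tx": -0.05, "ty": 0, "tz": -0.6, "wx": 0, "wy": 0, "wz": 0, "claw": 1},
  {"tx": 0, "ty": 0, "tz": -0.2, "wx": 0, "wy": 0, "wz": 0, "claw": 1},
  {"tx": 0, "ty": 0, "tz": 0, "wx": 0, "wy": 0, "wz": 0, "claw": 1},
])

```text
clock: 16.95
tcp_pos: [0.4543, -0.3182, 0.079]
orientation: [0.0, -0.052, 0.999, -0.002]
wrist_force: [-10.5, 1.1, 22.3]
finger_gap: 0.0295
grip_force: 33.2
```

Call:
carry_out([
  {"tx": 0, "ty": 0, "tz": 0, "wx": 0, "wy": 0, "wz": 0, "claw": 0},
  {"tx": 0, "ty": 0, "tz": 0, "wx": 0, "wy": 0, "wz": 0, "claw": -1},
  {"tx": 0, "ty": 0, "tz": 0, "wx": 0, "wy": 0, "wz": 0, "claw": -1},
  {"tx": 0, "ty": 0, "tz": 3, "wx": 0, "wy": 0, "wz": 0, "claw": -1},
  {"tx": 0, "ty": 0, "tz": 4, "wx": 0, "wy": 0, "wz": 0, "claw": -1},
])

```text
clock: 17.58
tcp_pos: [0.4535, -0.3164, 0.1445]
orientation: [-0.001, -0.052, 0.999, 0.001]
wrist_force: [0.6, -0.9, -0.4]
finger_gap: 0.0851
grip_force: 0.0
```

Call:
carry_out([
  {"tx": -0.15, "ty": 4.1, "tz": 0, "wx": 0, "wy": 0, "wz": 0.161, "claw": -1},
  {"tx": -0.15, "ty": 4.1, "tz": 0, "wx": 0, "wy": 0, "wz": 0.161, "claw": -1},
  {"tx": -0.15, "ty": 4.1, "tz": 0, "wx": 0, "wy": 0, "wz": 0.161, "claw": -1},
  {"tx": -0.15, "ty": 4.1, "tz": 0, "wx": 0, "wy": 0, "wz": 0.161, "claw": -1},
  {"tx": -0.15, "ty": 4.1, "tz": 0, "wx": 0, "wy": 0, "wz": 0.161, "claw": -1},
  {"tx": -0.15, "ty": 4.1, "tz": 0, "wx": 0, "wy": 0, "wz": 0.161, "claw": -1},
  {"tx": -0.15, "ty": 4.1, "tz": -1, "wx": 0, "wy": 0, "wz": 0.161, "claw": -1},
  {"tx": -0.15, "ty": 4.0, "tz": -2, "wx": 0, "wy": 0, "wz": 0.161, "claw": -1},
])

```text
clock: 18.58
tcp_pos: [0.443, 0.011, 0.1156]
orientation: [0.001, -0.643, 0.766, -0.001]
wrist_force: [0.9, 0.6, 0.0]
finger_gap: 0.0851
grip_force: 0.0
```

Run:
```python
from h import *
from workcell import env, read_camera
t=read_camera("top");w=read_camera("wrist");W=cloud(t)
c=pickle.load(open("pics/top0.pkl","rb"));W0=cloud(c)
print("lid z now/before",[ (np.nanmedian(A[160:200,350:420,2]).round(4),np.nanmedian(A[209:219,389:397,2]).round(4)) for A in (W,W0)])
print(env.get_state()["tcp_pos"])
cv2.imwrite("pics/v5.png",np.hstack([cv2.resize(t["image"][130:260,310:450],(400,338)),cv2.resize(w["image"],(400,338))]))
```

```text
lid z now/before [(np.float64(0.1011), np.float64(0.102)), (np.float64(0.1012), np.float64(0.1017))]
[0.43988927 0.0130597  0.11331938]
```

View pics/v5.png

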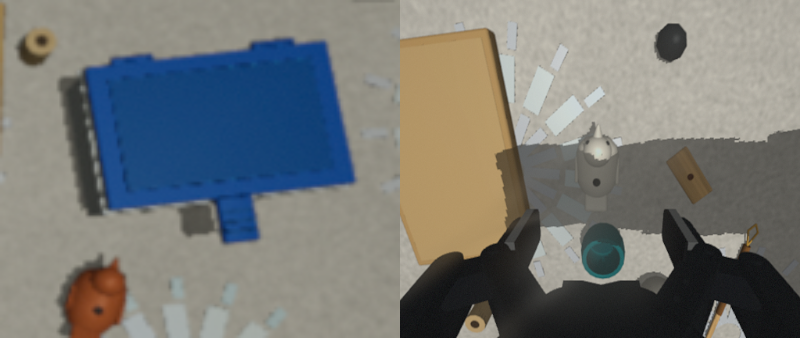

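The lid is shut: its heights match the start to within 0.5 mm. The white bird at (598,170) in the wrist half is centred and aligned. I'll grasp it.

Call:
carry_out([
  {"tx": 0, "ty": -0.2, "tz": -3.5, "wx": 0, "wy": 0, "wz": 0, "claw": -1},
  {"tx": 0, "ty": 0, "tz": -3.5, "wx": 0, "wy": 0, "wz": 0, "claw": -1},
  {"tx": 0, "ty": 0, "tz": -2.5, "wx": 0, "wy": 0, "wz": 0, "claw": -1},
  {"tx": 0, "ty": 0, "tz": -1, "wx": 0, "wy": 0, "wz": 0, "claw": -1},
  {"tx": 0, "ty": 0, "tz": 0, "wx": 0, "wy": 0, "wz": 0, "claw": 0},
  {"tx": 0, "ty": 0, "tz": 0, "wx": 0, "wy": 0, "wz": 0, "claw": 0.2},
  {"tx": 0, "ty": 0, "tz": 0, "wx": 0, "wy": 0, "wz": 0, "claw": 1},
  {"tx": 0, "ty": 0, "tz": 0, "wx": 0, "wy": 0, "wz": 0, "claw": 1},
], newtons=22)

```text
clock: 19.68
tcp_pos: [0.4433, 0.0074, 0.0115]
orientation: [0.001, -0.641, 0.768, -0.001]
wrist_force: [-1.2, -1.0, 5.8]
finger_gap: 0.0475
grip_force: 22.8
```

Call:
carry_out([
  {"tx": 0, "ty": 0, "tz": 0, "wx": 0, "wy": 0, "wz": 0, "claw": 1},
  {"tx": 0, "ty": 0, "tz": 0, "wx": 0, "wy": 0, "wz": 0, "claw": 1},
])

```text
clock: 19.92
tcp_pos: [0.4433, 0.0074, 0.0115]
orientation: [0.001, -0.641, 0.768, -0.001]
wrist_force: [0.5, -1.4, 6.6]
finger_gap: 0.0473
grip_force: 22.8
```

Call:
carry_out([
  {"tx": 0, "ty": 0, "tz": 1, "wx": 0, "wy": 0, "wz": 0, "claw": 1},
  {"tx": 0, "ty": 0, "tz": 3, "wx": 0, "wy": 0, "wz": 0, "claw": 1},
  {"tx": 0, "ty": 0, "tz": 4, "wx": 0, "wy": 0, "wz": 0, "claw": 1},
  {"tx": 3.2, "ty": -1.6, "tz": 0, "wx": 0, "wy": 0, "wz": 0.03, "claw": 1},
  {"tx": 3.2, "ty": -1.6, "tz": 0, "wx": 0, "wy": 0, "wz": 0.03, "claw": 1},
  {"tx": 3.2, "ty": -1.6, "tz": 0, "wx": 0, "wy": 0, "wz": 0.03, "claw": 1},
  {"tx": 3.2, "ty": -1.6, "tz": 0, "wx": 0, "wy": 0, "wz": 0.03, "claw": 1},
  {"tx": 3.2, "ty": -1.6, "tz": 0, "wx": 0, "wy": 0, "wz": 0, "claw": 1},
])

```text
clock: 20.92
tcp_pos: [0.6031, -0.0727, 0.0909]
orientation: [0.0, -0.686, 0.728, 0.0]
wrist_force: [0.4, 0.1, -0.5]
finger_gap: 0.0475
grip_force: 23.1
```

Call:
carry_out([
  {"tx": 0, "ty": 0, "tz": -2.5, "wx": 0, "wy": 0, "wz": 0, "claw": 1},
  {"tx": 0, "ty": 0, "tz": -2, "wx": 0, "wy": 0, "wz": 0, "claw": 1},
  {"tx": 0, "ty": 0, "tz": -0.8, "wx": 0, "wy": 0, "wz": 0, "claw": 1},
  {"tx": 0, "ty": 0, "tz": -0.3, "wx": 0, "wy": 0, "wz": 0, "claw": 1},
  {"tx": 0, "ty": 0, "tz": -0.2, "wx": 0, "wy": 0, "wz": 0, "claw": 1},
  {"tx": 0, "ty": 0, "tz": 0, "wx": 0, "wy": 0, "wz": 0, "claw": 1},
])

```text
clock: 21.68
tcp_pos: [0.6026, -0.0723, 0.033]
orientation: [0.0, -0.686, 0.728, -0.0]
wrist_force: [-0.0, -0.8, -1.0]
finger_gap: 0.0474
grip_force: 23.1
```

Call:
carry_out([
  {"tx": 0, "ty": 0, "tz": -0.1, "wx": 0, "wy": 0, "wz": 0, "claw": 1},
  {"tx": 0, "ty": 0, "tz": -0.1, "wx": 0, "wy": 0, "wz": 0, "claw": 1},
  {"tx": 0, "ty": 0, "tz": -0.1, "wx": 0, "wy": 0, "wz": 0, "claw": 1},
  {"tx": 0, "ty": 0, "tz": 0, "wx": 0, "wy": 0, "wz": 0, "claw": 1},
])

```text
clock: 22.18
tcp_pos: [0.6022, -0.0723, 0.0296]
orientation: [0.0, -0.686, 0.728, -0.0]
wrist_force: [-1.6, 0.7, 2.2]
finger_gap: 0.0475
grip_force: 23.3
```

Call:
carry_out([
  {"tx": 0, "ty": 0, "tz": -0.1, "wx": 0, "wy": 0, "wz": 0, "claw": 1},
  {"tx": 0, "ty": 0, "tz": 0, "wx": 0, "wy": 0, "wz": 0, "claw": 1},
])

```text
clock: 22.42
tcp_pos: [0.6022, -0.0723, 0.0296]
orientation: [0.0, -0.686, 0.728, -0.0]
wrist_force: [-3.5, -0.8, 8.5]
finger_gap: 0.0476
grip_force: 23.8
```

Call:
carry_out([
  {"tx": 0, "ty": 0, "tz": 0, "wx": 0, "wy": 0, "wz": 0, "claw": 0},
  {"tx": 0, "ty": 0, "tz": 0, "wx": 0, "wy": 0, "wz": 0, "claw": -0.5},
  {"tx": 0, "ty": 0, "tz": 0, "wx": 0, "wy": 0, "wz": 0, "claw": -1},
  {"tx": 0, "ty": 0, "tz": 1, "wx": 0, "wy": 0, "wz": 0, "claw": -1},
  {"tx": 0, "ty": 0, "tz": 3, "wx": 0, "wy": 0, "wz": 0, "claw": -1},
  {"tx": 0, "ty": 0, "tz": 5, "wx": 0, "wy": 0, "wz": 0, "claw": -1},
  {"tx": 0, "ty": 0, "tz": 2, "wx": 0, "wy": 0, "wz": 0, "claw": -1},
])

```text
clock: 23.3
tcp_pos: [0.6039, -0.0727, 0.1422]
orientation: [0.001, -0.686, 0.728, -0.002]
wrist_force: [0.1, -0.1, 0.7]
finger_gap: 0.0853
grip_force: 0.0
```

Call:
carry_out([
  {"tx": -2.7, "ty": 3.4, "tz": 0, "wx": 0, "wy": 0, "wz": 0, "claw": -1},
  {"tx": -2.7, "ty": 3.4, "tz": 0, "wx": 0, "wy": 0, "wz": 0, "claw": -1},
  {"tx": -2.7, "ty": 3.4, "tz": 0, "wx": 0, "wy": 0, "wz": 0, "claw": -1},
  {"tx": -2.7, "ty": 3.4, "tz": 0, "wx": 0, "wy": 0, "wz": 0, "claw": -1},
  {"tx": -2.7, "ty": 3.4, "tz": 0, "wx": 0, "wy": 0, "wz": 0, "claw": -1},
  {"tx": -2.7, "ty": 3.4, "tz": 0, "wx": 0, "wy": 0, "wz": 0, "claw": -1},
  {"tx": -2.7, "ty": 3.4, "tz": 0, "wx": 0, "wy": 0, "wz": 0, "claw": -1},
  {"tx": -2.5, "ty": 3.1, "tz": 0, "wx": 0, "wy": 0, "wz": 0, "claw": -1},
])

```text
clock: 24.3
tcp_pos: [0.3874, 0.1978, 0.139]
orientation: [0.0, -0.686, 0.728, -0.0]
wrist_force: [0.1, 0.6, 1.3]
finger_gap: 0.0855
grip_force: 0.0
```

Run:
```python
from h import *
from workcell import env, read_camera
t=read_camera("top");w=read_camera("wrist");print(env.get_state()["tcp_pos"])
cv2.imwrite("pics/v6.png",np.hstack([cv2.resize(t["image"][110:270,90:330],(400,268)),cv2.resize(w["image"],(360,268))]))
```

```text
[0.38568505 0.19862596 0.13884735]
```

View pics/v6.png

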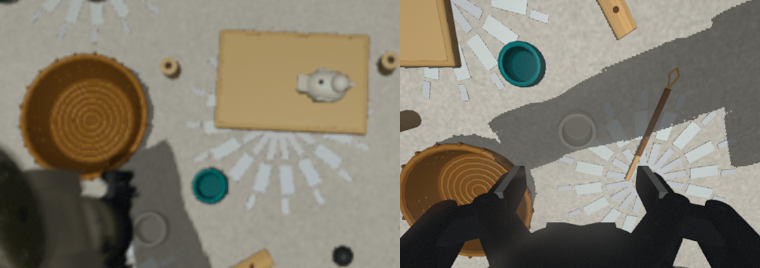

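The white bird stands upright on the shelf (left half (325,85)). The white pot at (577,130) in the wrist half is centred between the fingers. I'll grasp it.

Call:
carry_out([
  {"tx": 0.1, "ty": -0.1, "tz": -4.5, "wx": 0, "wy": 0, "wz": 0, "claw": -1},
  {"tx": 0, "ty": 0, "tz": -4.5, "wx": 0, "wy": 0, "wz": 0, "claw": -1},
  {"tx": 0, "ty": 0, "tz": -3, "wx": 0, "wy": 0, "wz": 0, "claw": -1},
  {"tx": 0, "ty": 0, "tz": -1.3, "wx": 0, "wy": 0, "wz": 0, "claw": -1},
  {"tx": 0, "ty": 0, "tz": 0, "wx": 0, "wy": 0, "wz": 0, "claw": -0.2},
  {"tx": 0, "ty": 0, "tz": 0, "wx": 0, "wy": 0, "wz": 0, "claw": 0},
  {"tx": 0, "ty": 0, "tz": 0, "wx": 0, "wy": 0, "wz": 0, "claw": 1},
  {"tx": 0, "ty": 0, "tz": 0, "wx": 0, "wy": 0, "wz": 0, "claw": 1},
], newtons=22)

```text
clock: 25.4
tcp_pos: [0.3902, 0.1958, 0.0067]
orientation: [0.001, -0.686, 0.728, -0.001]
wrist_force: [-2.3, -0.8, 7.0]
finger_gap: 0.0545
grip_force: 23.4
```

Call:
carry_out([
  {"tx": 0, "ty": 0, "tz": 0, "wx": 0, "wy": 0, "wz": 0, "claw": 1},
  {"tx": 0, "ty": 0, "tz": 0, "wx": 0, "wy": 0, "wz": 0, "claw": 1},
])

```text
clock: 25.65
tcp_pos: [0.3902, 0.1959, 0.0067]
orientation: [0.001, -0.686, 0.728, -0.001]
wrist_force: [-1.2, -0.4, 6.5]
finger_gap: 0.0541
grip_force: 23.4
```

Call:
carry_out([
  {"tx": 0, "ty": 0, "tz": 1, "wx": 0, "wy": 0, "wz": 0, "claw": 1},
  {"tx": 0, "ty": 0, "tz": 3, "wx": 0, "wy": 0, "wz": 0, "claw": 1},
  {"tx": 0, "ty": 0, "tz": 5, "wx": 0, "wy": 0, "wz": 0, "claw": 1},
  {"tx": 4.4, "ty": -3, "tz": 0, "wx": 0, "wy": 0, "wz": 0, "claw": 1},
  {"tx": 4.4, "ty": -3, "tz": 0, "wx": 0, "wy": 0, "wz": 0, "claw": 1},
  {"tx": 4.4, "ty": -3, "tz": 0, "wx": 0, "wy": 0, "wz": 0, "claw": 1},
  {"tx": 4.4, "ty": -3, "tz": 0, "wx": 0, "wy": 0, "wz": 0, "claw": 1},
  {"tx": 4.4, "ty": -3, "tz": 0, "wx": 0, "wy": 0, "wz": 0, "claw": 1},
])

```text
clock: 26.65
tcp_pos: [0.6107, 0.0447, 0.0962]
orientation: [0.0, -0.686, 0.728, -0.0]
wrist_force: [0.6, 0.9, -1.2]
finger_gap: 0.0543
grip_force: 23.8
```

Call:
carry_out([
  {"tx": 0, "ty": 0, "tz": -3, "wx": 0, "wy": 0, "wz": 0, "claw": 1},
  {"tx": 0, "ty": 0, "tz": -2.5, "wx": 0, "wy": 0, "wz": 0, "claw": 1},
  {"tx": 0, "ty": 0, "tz": -0.8, "wx": 0, "wy": 0, "wz": 0, "claw": 1},
  {"tx": 0, "ty": 0, "tz": -0.3, "wx": 0, "wy": 0, "wz": 0, "claw": 1},
  {"tx": 0, "ty": 0, "tz": -0.2, "wx": 0, "wy": 0, "wz": 0, "claw": 1},
  {"tx": 0, "ty": 0, "tz": 0, "wx": 0, "wy": 0, "wz": 0, "claw": 1},
])

```text
clock: 27.4
tcp_pos: [0.6098, 0.0458, 0.0283]
orientation: [0.001, -0.686, 0.728, -0.001]
wrist_force: [-0.2, -0.2, -1.1]
finger_gap: 0.054
grip_force: 23.8
```

Call:
carry_out([
  {"tx": 0, "ty": 0, "tz": -0.1, "wx": 0, "wy": 0, "wz": 0, "claw": 1},
  {"tx": 0, "ty": 0, "tz": -0.1, "wx": 0, "wy": 0, "wz": 0, "claw": 1},
  {"tx": 0, "ty": 0, "tz": -0.1, "wx": 0, "wy": 0, "wz": 0, "claw": 1},
  {"tx": 0, "ty": 0, "tz": -0.1, "wx": 0, "wy": 0, "wz": 0, "claw": 1},
  {"tx": 0, "ty": 0, "tz": 0, "wx": 0, "wy": 0, "wz": 0, "claw": 1},
])

```text
clock: 28.02
tcp_pos: [0.6093, 0.0457, 0.0247]
orientation: [0.0, -0.686, 0.728, -0.0]
wrist_force: [-3.8, 0.2, 9.3]
finger_gap: 0.054
grip_force: 24.5
```

Call:
carry_out([
  {"tx": 0, "ty": 0, "tz": 0, "wx": 0, "wy": 0, "wz": 0, "claw": -0.3},
  {"tx": 0, "ty": 0, "tz": 0, "wx": 0, "wy": 0, "wz": 0, "claw": -0.7},
  {"tx": 0, "ty": 0, "tz": 0, "wx": 0, "wy": 0, "wz": 0, "claw": -1},
  {"tx": 0, "ty": 0, "tz": 1, "wx": 0, "wy": 0, "wz": 0, "claw": -1},
  {"tx": 0, "ty": 0, "tz": 3, "wx": 0, "wy": 0, "wz": 0, "claw": -1},
  {"tx": 0, "ty": 0, "tz": 5, "wx": 0, "wy": 0, "wz": 0, "claw": -1},
  {"tx": 0, "ty": 0, "tz": 3, "wx": 0, "wy": 0, "wz": 0, "claw": -1},
])

```text
clock: 28.9
tcp_pos: [0.6102, 0.0456, 0.1466]
orientation: [0.001, -0.686, 0.728, -0.001]
wrist_force: [0.6, -1.1, 0.1]
finger_gap: 0.0854
grip_force: 0.0
```

Call:
carry_out([
  {"tx": -4, "ty": 1.5, "tz": 0, "wx": 0, "wy": 0, "wz": 0, "claw": -1},
  {"tx": -4, "ty": 1.5, "tz": 0, "wx": 0, "wy": 0, "wz": 0, "claw": -1},
  {"tx": -4, "ty": 1.6, "tz": 0, "wx": 0, "wy": 0, "wz": 0, "claw": -1},
  {"tx": -3.9, "ty": 1.6, "tz": 0, "wx": 0, "wy": 0, "wz": 0, "claw": -1},
  {"tx": 0, "ty": 0, "tz": -2, "wx": 0, "wy": 0, "wz": 0, "claw": -1},
  {"tx": 0, "ty": 0, "tz": 0, "wx": 0, "wy": 0, "wz": 0, "claw": -1},
])

```text
clock: 29.65
tcp_pos: [0.4491, 0.1079, 0.1232]
orientation: [-0.0, -0.686, 0.728, 0.0]
wrist_force: [-0.1, -0.1, 0.2]
finger_gap: 0.0855
grip_force: 0.0
```

Run:
```python
from h import *
from workcell import env, read_camera
t=read_camera("scene");w=read_camera("wrist");print(env.get_state()["tcp_pos"])
cv2.imwrite("pics/v7.png",np.hstack([cv2.resize(t["image"][150:340,160:370],(370,335)),cv2.resize(w["image"],(400,335))]))
```

```text
[0.45075202 0.10764179 0.12405948]
```

View pics/v7.png

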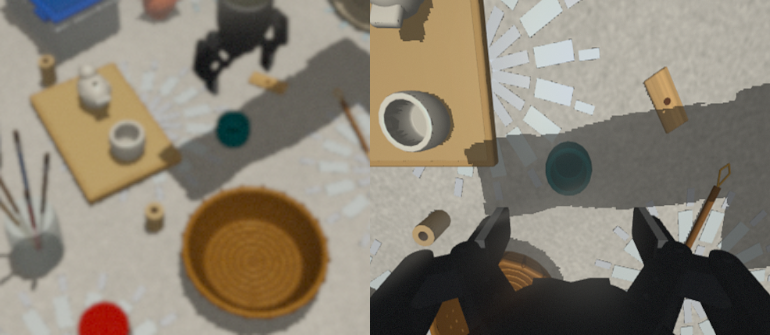

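The white bird (95,90) and pot (127,140) stand apart on the shelf. The teal pot at (568,168) in the wrist half is centred between the fingers. I'll grasp it.

Call:
carry_out([
  {"tx": 0.1, "ty": 0, "tz": -4, "wx": 0, "wy": 0, "wz": 0, "claw": -1},
  {"tx": 0, "ty": 0, "tz": -4, "wx": 0, "wy": 0, "wz": 0, "claw": -1},
  {"tx": 0, "ty": 0, "tz": -2.5, "wx": 0, "wy": 0, "wz": 0, "claw": -1},
  {"tx": 0, "ty": 0, "tz": -1.3, "wx": 0, "wy": 0, "wz": 0, "claw": -1},
  {"tx": 0, "ty": 0, "tz": 0, "wx": 0, "wy": 0, "wz": 0, "claw": -0.2},
  {"tx": 0, "ty": 0, "tz": 0, "wx": 0, "wy": 0, "wz": 0, "claw": 0},
  {"tx": 0, "ty": 0, "tz": 0, "wx": 0, "wy": 0, "wz": 0, "claw": 1},
  {"tx": 0, "ty": 0, "tz": 0, "wx": 0, "wy": 0, "wz": 0, "claw": 1},
], newtons=25)

```text
clock: 30.75
tcp_pos: [0.4523, 0.1077, 0.0066]
orientation: [0.001, -0.686, 0.728, -0.001]
wrist_force: [-0.3, -0.7, 6.9]
finger_gap: 0.0533
grip_force: 27.0
```

Call:
carry_out([
  {"tx": 0, "ty": 0, "tz": 0, "wx": 0, "wy": 0, "wz": 0, "claw": 1},
  {"tx": 0, "ty": 0, "tz": 0, "wx": 0, "wy": 0, "wz": 0, "claw": 1},
])

```text
clock: 31.0
tcp_pos: [0.4523, 0.1077, 0.0066]
orientation: [0.001, -0.686, 0.728, -0.001]
wrist_force: [-1.5, -0.7, 6.0]
finger_gap: 0.0532
grip_force: 27.0
```

Call:
carry_out([
  {"tx": 0, "ty": 0, "tz": 2, "wx": 0, "wy": 0, "wz": 0, "claw": 1},
  {"tx": 0, "ty": 0, "tz": 4, "wx": 0, "wy": 0, "wz": 0, "claw": 1},
  {"tx": 0, "ty": 0, "tz": 5, "wx": 0, "wy": 0, "wz": 0, "claw": 1},
  {"tx": 2.2, "ty": 3.9, "tz": 0, "wx": 0, "wy": 0, "wz": 0, "claw": 1},
  {"tx": 2.2, "ty": 3.9, "tz": 0, "wx": 0, "wy": 0, "wz": 0, "claw": 1},
  {"tx": 2.2, "ty": 3.9, "tz": 0, "wx": 0, "wy": 0, "wz": 0, "claw": 1},
  {"tx": 2.1, "ty": 3.9, "tz": 0, "wx": 0, "wy": 0, "wz": 0, "claw": 1},
  {"tx": 2.1, "ty": 3.8, "tz": 0, "wx": 0, "wy": 0, "wz": 0, "claw": 1},
])

```text
clock: 32.0
tcp_pos: [0.5597, 0.3032, 0.1155]
orientation: [0.0, -0.686, 0.728, -0.0]
wrist_force: [0.7, -0.1, -1.2]
finger_gap: 0.0529
grip_force: 26.9
```

Call:
carry_out([
  {"tx": 0, "ty": 0, "tz": -3, "wx": 0, "wy": 0, "wz": 0, "claw": 1},
  {"tx": 0, "ty": 0, "tz": -3, "wx": 0, "wy": 0, "wz": 0, "claw": 1},
  {"tx": 0, "ty": 0, "tz": -2.5, "wx": 0, "wy": 0, "wz": 0, "claw": 1},
  {"tx": 0, "ty": 0, "tz": -1, "wx": 0, "wy": 0, "wz": 0, "claw": 1},
  {"tx": 0, "ty": 0, "tz": -0.3, "wx": 0, "wy": 0, "wz": 0, "claw": 1},
  {"tx": 0, "ty": 0, "tz": -0.2, "wx": 0, "wy": 0, "wz": 0, "claw": 1},
  {"tx": 0, "ty": 0, "tz": 0, "wx": 0, "wy": 0, "wz": 0, "claw": 1},
])

```text
clock: 32.88
tcp_pos: [0.5598, 0.3019, 0.0163]
orientation: [0.001, -0.686, 0.728, -0.0]
wrist_force: [-0.3, -0.3, -1.4]
finger_gap: 0.0534
grip_force: 26.9
```

Call:
carry_out([
  {"tx": 0, "ty": 0, "tz": -0.1, "wx": 0, "wy": 0, "wz": 0, "claw": 1},
  {"tx": 0, "ty": 0, "tz": -0.1, "wx": 0, "wy": 0, "wz": 0, "claw": 1},
  {"tx": 0, "ty": 0, "tz": -0.1, "wx": 0, "wy": 0, "wz": 0, "claw": 1},
  {"tx": 0, "ty": 0, "tz": -0.1, "wx": 0, "wy": 0, "wz": 0, "claw": 1},
  {"tx": 0, "ty": 0, "tz": 0, "wx": 0, "wy": 0, "wz": 0, "claw": 1},
])

```text
clock: 33.5
tcp_pos: [0.5592, 0.3018, 0.0126]
orientation: [0.0, -0.686, 0.728, -0.0]
wrist_force: [-2.0, -1.6, 7.8]
finger_gap: 0.0536
grip_force: 27.6
```

Contact. I'll release it, opening the fingers only part-way inside the basket, then retreat and check.

Call:
carry_out([
  {"tx": 0, "ty": 0, "tz": 0, "wx": 0, "wy": 0, "wz": 0, "claw": -0.4},
  {"tx": 0, "ty": 0, "tz": 0, "wx": 0, "wy": 0, "wz": 0, "claw": -0.6},
  {"tx": 0, "ty": 0, "tz": 0, "wx": 0, "wy": 0, "wz": 0, "claw": -0.7},
  {"tx": 0, "ty": 0, "tz": 0, "wx": 0, "wy": 0, "wz": 0, "claw": -0.7},
  {"tx": 0, "ty": 0, "tz": 1, "wx": 0, "wy": 0, "wz": 0, "claw": -0.7},
  {"tx": 0, "ty": 0, "tz": 3, "wx": 0, "wy": 0, "wz": 0, "claw": -0.7},
  {"tx": 0, "ty": 0, "tz": 6, "wx": 0, "wy": 0, "wz": 0, "claw": -0.7},
  {"tx": 0, "ty": 0, "tz": 6, "wx": 0, "wy": 0, "wz": 0, "claw": -0.7},
])

```text
clock: 34.5
tcp_pos: [0.5588, 0.3016, 0.1734]
orientation: [-0.0, -0.686, 0.728, 0.0]
wrist_force: [0.9, -0.2, 0.1]
finger_gap: 0.0724
grip_force: 0.0
```

Call:
carry_out([
  {"tx": -4, "ty": 2, "tz": 2, "wx": 0, "wy": 0, "wz": 0, "claw": -0.7},
  {"tx": -4, "ty": 2, "tz": 0, "wx": 0, "wy": 0, "wz": 0, "claw": -0.7},
  {"tx": -4, "ty": 2, "tz": 0, "wx": 0, "wy": 0, "wz": 0, "claw": -0.7},
  {"tx": -4, "ty": 2, "tz": 0, "wx": 0, "wy": 0, "wz": 0, "claw": -0.7},
  {"tx": -4, "ty": 2, "tz": 0, "wx": 0, "wy": 0, "wz": 0, "claw": -0.7},
  {"tx": -3, "ty": 2, "tz": 0, "wx": 0, "wy": 0, "wz": 0, "claw": -0.7},
  {"tx": 0, "ty": 0, "tz": 0, "wx": 0, "wy": 0, "wz": 0, "claw": -0.7},
])

```text
clock: 35.38
tcp_pos: [0.3272, 0.4228, 0.1923]
orientation: [0.0, -0.687, 0.727, 0.0]
wrist_force: [0.3, 0.5, 0.4]
finger_gap: 0.0725
grip_force: 0.0
```

Run:
```python
from h import *
from workcell import env, read_camera
t=read_camera("top");s=read_camera("scene");W=cloud(t)
c=pickle.load(open("pics/top0.pkl","rb"));W0=cloud(c)
print("lid",[ (np.nanmedian(A[160:200,350:420,2]).round(4),np.nanmedian(A[209:219,389:397,2]).round(4)) for A in (W,W0)])
cv2.imwrite("pics/v8.png",np.hstack([cv2.resize(t["image"][100:280,90:450],(440,300)),cv2.resize(s["image"][100:340,120:370],(340,300))]))
```

```text
lid [(np.float64(0.1012), np.float64(0.1016)), (np.float64(0.1012), np.float64(0.1017))]
```

View pics/v8.png

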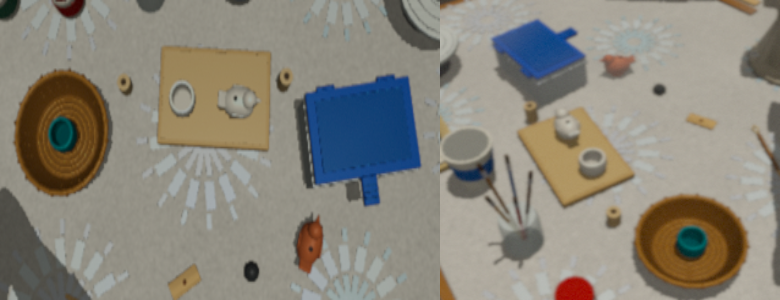

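The final view shows everything in place. The lid is shut (360,130), the white pot (182,97) and bird (238,100) stand apart on the shelf, the teal pot is mid-basket (62,133), and the terracotta bird (310,245) hasn't moved. I'll hand the job in.

```bash
python3 -c "
from workcell import env
print(env.hand_in())"
```

```text
the job is handed in; nothing more can be done
None
```

The job is handed in at about 35 s: the damp bird is in the box with the lid shut, the white bird and white pot stand apart on the kiln shelf, the teal pot is in the middle of the basket, and the terracotta bird was left where it was.

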